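# Set up the drying stand and lean the tall cassette on it

### The job

Slide the crossbar from the left through both ears of the aluminium drying stand until its handle is close against the ear, and let go of it. Then take the tall cassette out of its sloping rack slot and lean it on the stand between the ears, foot on the base close to the ledge and its face resting on the crossbar with the top towards you. Leave the short cassette and the other things on the bench where they are.

Things in the scene. Friction and masses are not known exactly. Their poses are not given: they have to be found in the camera images.
- stand: Fixed aluminium drying stand, left of the black reader box. Origin on the bench midway between its two upright ears; z up, x about away from the robot, y about left. Base plate 8 thick, x -36 to 76, y -54 to 54. Ears: 44 wide along x, tops at z 106, inner faces y +-38, outer faces y +-46 (screwed feet to +-52, up to z 22). A released bar drops 3 on to the lower rims of their holes.
- left_hole (a point): Centre of the round hole (20 diameter) in the left ear, at its outer face: stand x 0, y 46, z 90. Site axes are the stand's.
- right_hole (a point): Centre of the equal hole in the right ear, at its outer face: stand x 0, y -46, z 90. The two holes are in line along the stand's y.
- ledge_foot (a point): Point on the base plate's top (z 8) at the foot of the ledge's inner face: stand x 57.5, y 0. The ledge lies on the far side, is 76 long along y and reaches z 22. A tall cassette with its foot here leans on the bar about 27 degrees from upright, its top towards stand -x, the robot.
- crossbar: Loose crossbar, 150 long, about 120 g: round steel shaft of 14 diameter, black square handle 24 x 24 x 40. Starts level on its rest, axis 42 above the bench, handle about to the left. Origin on the axis at the shoulder between shaft and handle; y along the axis: handle y 0 to 40, shaft y 0 to -110, its last 6 tapering to 8 diameter. The handle's faces look along x and z.
- bar_tip (a point): The tapered tip of the crossbar, on its axis, 110 from the shoulder.
- bar_handle (a point): The middle of the crossbar's handle, on its axis, 20 from the shoulder.
- bar_rest: Grey rest fixed to the bench, base 46 x 92; two V posts, 55 high, hold the shaft at 32 each side of its origin (on the bench under its middle; y along the bar). The nearer post begins 13 from the bar's shoulder. The bar lifts straight up. (The fixed black reader box between this side and the rack is 158 high.)
- rack: White two-slot rack fixed to the bench right of the reader box. Origin at z = 0; z up. The slots, one behind the other, have their feet at z 45 at x -20 and +20; both lean 24 degrees from upright, tops towards the rack's -x (the robot). Each is 50 deep along its slope, 13 thick, 71 wide; a cassette comes out only along the slope.
- tall_cassette: Tall grey cassette: flat slab 10 thick (its x), 64 wide (its y), 160 long (its z), about 150 g, in either slot of the rack with its upper 110 free; a monitor stands close behind the rack. Origin at the centre of its foot edge; z along the slab to the top edge.
- tall_cassette_top (a point): Middle of the tall cassette's top edge, 160 from its foot.
- short_cassette: Short grey cassette, the same slab but 105 long, in the rack's other slot; it stays there. Origin at the centre of its foot edge, z along the slab.
- tip_box: Bystander, loose: clear tip box, 66 x 118 x 74, lid shut. Origin: centre of its underside.
- sample_box: Bystander, loose: square sample box, 68 x 68 x 50. Origin: centre of its underside.
- buffer_b: Bystander, loose: white reagent bottle, 44 across, 90 high. Origin: centre of its underside.
- amber_reagent: Bystander, loose: small amber reagent bottle, 36 across, 75 high. Origin: centre of its underside.
- slide_case: Bystander, loose: oblong slide case, 30 x 85 x 34. Origin: centre of its underside.
Things that resemble listed ones, but are neither listed nor needed, are in the scene too. What is shaped like the crossbar but purple is not meant.

How it is judged:
By the outcome, as a careful person would: the job done as asked, in the order asked, and still so for the second after the job is handed in, with the robot touching nothing.
It also fails if it takes over 69 s, if anything falls off the work surface, if the arm or the gripper's body presses on something with over 40 N, if the wrist force passes 120 N, or if a joint passes its speed limit or range.

### The arm

A 6-joint arm with a two-finger parallel gripper is mounted at the origin on a cart in front of the work surface, level with it; the furniture and walls round the work are solid. World frame = base frame: x ahead of the robot, y to its left, z up, the work surface at z = 0. Lengths are in m, angles in degrees, forces in N, time in s.
With the tool pointing down it reaches from about 0.35 to 0.875 m from the base axis. Payload 15.5 kg.
Tool frame: the origin (TCP) lies at the very end of the fingers, on their centre line; the grasp point (between the pads) lies 19 mm behind it (manip.grip_point_offset is the distance from the TCP to the grasp point, in m); z points along the fingers, y is the line along which they close (so a half turn about z gives the same grasp; the last joint's range is limited). The gripper opens to 85 mm and grips with 20 to 120 N. Pads are 22 mm wide; open, the fingers measure 114 mm over their backs; the gripper's body (76 mm by 85 mm) begins 54 mm behind the grasp point. The pads swing forward as they close: fully open they stand 13 mm farther back than shut.
Start: joints at [-76.576, 28.281, 77.091, -0, 74.628, -5.472], TCP at [0.202, -0.591, 0.231] pointing down, gripper open.
Joint ranges: [-166.48, 166.48], [-47.26, 123.95], [12.59, 153.08], [-70.14, 250.14], [6.76, 159.57], [-176.63, 176.63]. Speed limits (degrees/s): [108.29, 108.29, 147.25, 172.46, 172.46, 172.46].

### API

Orientations are given as [roll, pitch, yaw] about the fixed x, y, z axes, in that order (R = Rz(yaw) Ry(pitch) Rx(roll)).
In Python, from station import manip gives the robot as it stands.
- The arm moves only by the shell command python3 -m handwheel 'ROWS' [OPENING] [FORCE]. ROWS is JSON, a list of rows, each a list of 4 numbers: the shift along the tool's x, y, z in mm, then the turn about the tool's z in units of 6 degrees (1.0 is 6 degrees). In form: [[x, y, z, yaw], ...]. A call has 1 to 12 rows; each row is the pose to reach, as a shift and turn from the pose commanded when the call began, along the tool's axes at that moment; what a row does not reach only later rows make up. A row lasts 1/10 s, in which the tool goes at most 50 mm and 8.59 degrees, less where a joint would pass 70% of its speed; a pose out of reach is approached as far as the arm can. A call with a gripper value outside its range is refused whole. OPENING is the opening, from -1 (shut) to 1 (fully open), so that 0 is half open, set as the call begins (- or left out, the last holds). The fingers move at their own pace and stop on an object; FORCE is the grip in N (left out, the last holds). Time passes only in rows, so rows that repeat a pose let the fingers close. It gives the time, the measured TCP pose, the force, the opening and the grip force at its end, in the units of the state.
- manip.get_state(): the state, without advancing time (a new reading comes with each control period).
- manip.capture(name): name is "scene" or "top" or "wrist"; returns a dict with "image" (400x640x3 uint8, red, green, blue), "depth" (400x640 float32, m along the optical axis (not along the pixel's ray), 0 where there is no reading), "K" (3x3 intrinsics, pixels), "origin" and "orientation" of the camera in the world. Camera axes: x right, y down, z forward; pixel columns grow to the right and rows downward; lengths in m; the calibration is good to about 2 mm. A picture is of the moment at which its call begins.
- manip.job_done(): hands the job in; it is judged then, once.
The state is a dict: "time_s": time; "q": joint angles; "qvel": joint speeds; "effort": joint torques, N m; "tcp_pos": TCP position; "ee_rot": TCP orientation; "contact_force": force on the tool from outside, world axes, zero at the start; "torque": the same for the moment, N m; "gripper_width": finger opening in m; "grip_force": force on a finger pad.
Only numpy, scipy, OpenCV 4.12 (cv2) and the standard library are available. Lean on these libraries where they do the work, as an engineer would, in place of code of your own. Each camera call takes 0.05 s, during which the arm holds its last target. There are 200 camera calls.

## Working session

There is one attempt and no reset: what is moved stays moved. The work goes in short steps, Python scripts to look and compute and a shell command to move; the robot and the scene stay as the last step left them, time stands still between calls to the robot, and variables do not carry over. Pictures are saved under pics/ and viewed, at most 10 in all, crops included, and the job is handed in when it is done.

```bash
ls; mkdir -p pics; python3 - <<'E'
from station import manip
import cv2,numpy as np
s=manip.get_state();print(s)
for n in("scene","top","wrist"):
    c=manip.capture(n);np.savez(f"{n}0.npz",**c)
    cv2.imwrite(f"pics/{n}0.png",c["image"][:,:,::-1]);print(n,c["K"].tolist(),c["origin"],c["orientation"])
E
```

```text
pics
{'time_s': 0.0, 'q': array([-7.65752016e+01,  2.83153922e+01,  7.71278942e+01,  2.52560910e-04,
        7.46262588e+01, -5.47058709e+00]), 'qvel': array([-0.06909885, -0.05380058,  0.07754043,  0.03309784, -0.06936789,
       -0.0330332 ]), 'effort': array([ 7.15147553e-05, -8.82170391e+01, -3.83870387e+01, -1.33487551e-04,
        1.01389823e-02,  4.68058863e-05]), 'tcp_pos': array([ 0.20233458, -0.59096825,  0.23069022]), 'ee_rot': array([-1.79930795e+02, -6.87240524e-03,  1.88953143e+01]), 'contact_force': array([-0.45192134, -0.76992366, -0.1673921 ]), 'torque': array([ 0.03190047, -0.06917179, -0.02072439]), 'grip_force': 0.0, 'gripper_width': 0.08520213385422967}
scene [[415.943729660695, 0.0, 317.6423600161082], [0.0, 415.943729660695, 203.3290717003537], [0.0, 0.0, 1.0]] [-0.5331481  -0.61951373  1.06827223] [-128.2542667     0.69846898  -63.03146661]
top [[467.4005904070359, 0.0, 321.9065284029215], [0.0, 467.4005904070359, 198.0360497222135], [0.0, 0.0, 1.0]] [ 0.31853341 -0.04820459  1.60433715] [-1.72005212e+02 -9.48501860e-02 -8.88230769e+01]
wrist [[296.4320077457023, 0.0, 318.9243218568814], [0.0, 296.4320077457023, 201.22678524517355], [0.0, 0.0, 1.0]] [ 0.26902782 -0.56725319  0.37267176] [ 1.63784809e+02  1.03074429e-01 -7.10992387e+01]
```

View pics/scene0.png

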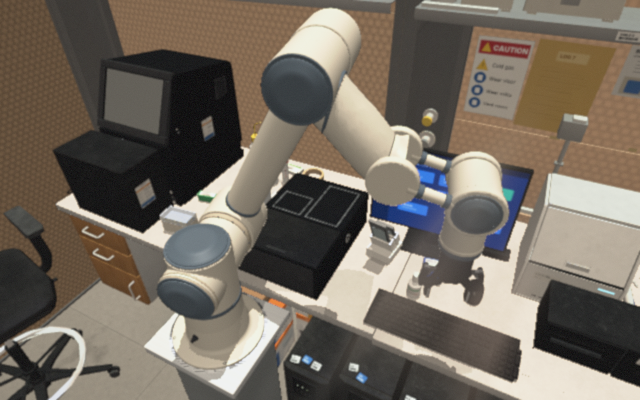

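View pics/top0.png

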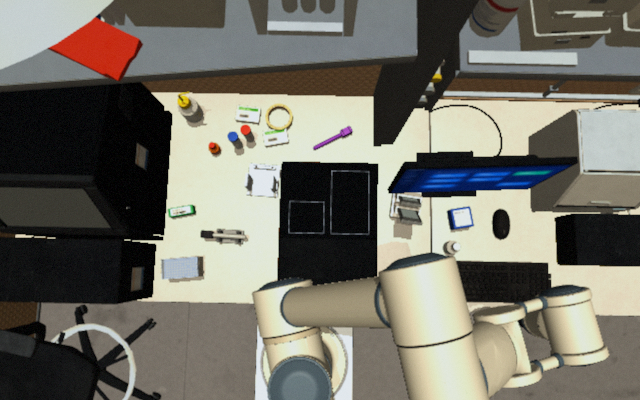

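Top view: the white/aluminium stand is at (263,180). The crossbar on its grey rest is at (223,236) with its dark handle at (207,236). The rack with two cassettes is at (405,207). The purple bar at (333,138) is the decoy and is ruled out. I'll confirm this in a crop.

```bash
python3 - <<'E'
import cv2,numpy as np
c=np.load("top0.npz");im=c["image"][:,:,::-1]
a=cv2.resize(im[155:255,190:290],(400,400),interpolation=cv2.INTER_CUBIC)
b=cv2.resize(im[175:245,375:445],(400,400),interpolation=cv2.INTER_CUBIC)
cv2.imwrite("pics/crop1.png",np.hstack([a,b]))
E
cat > h.py <<'E'
import numpy as np
from scipy.spatial.transform import Rotation as R
def rot(o): return R.from_euler('xyz',o,degrees=True).as_matrix()
def cloud(c):
    d=c["depth"];v,u=np.mgrid[0:d.shape[0],0:d.shape[1]];K=c["K"]
    p=np.stack([(u-K[0,2])/K[0,0]*d,(v-K[1,2])/K[1,1]*d,d],-1)
    return p@rot(c["orientation"]).T+c["origin"]
def ray(c,u,v,z):
    K=c["K"];r=rot(c["orientation"])@[(u-K[0,2])/K[0,0],(v-K[1,2])/K[1,1],1]
    return c["origin"]+r*(z-c["origin"][2])/r[2]
def pix(c,p):
    q=(np.asarray(p)-c["origin"])@rot(c["orientation"]);K=c["K"]
    return np.stack([K[0,0]*q[...,0]/q[...,2]+K[0,2],K[1,1]*q[...,1]/q[...,2]+K[1,2]],-1)
E
python3 - <<'E'
from h import *
import cv2
c=np.load("top0.npz");P=cloud(c);np.set_printoptions(precision=3,suppress=True)
print("bench",P[230,255],P[150,200])
def seg(r0,r1,c0,c1,z0,z1):
    m=np.zeros(P.shape[:2],bool);m[r0:r1,c0:c1]=True
    m&=(P[...,2]>z0)&(P[...,2]<z1);return m
for n,a in dict(stand=(155,205,235,290,.095,.115),standbase=(155,205,235,290,.004,.014),bar=(215,255,195,255,.03,.08),rest=(215,255,195,255,.004,.08)).items():
    m=seg(*a);p=P[m];print(n,len(p),p.mean(0),p.min(0),p.max(0),cv2.minAreaRect((p[:,:2]*1000).astype(np.float32)))
m=seg(185,230,380,430,.05,.25)
for r in range(188,228,2): print(r,(P[r,386:426:4,2]*1000).astype(int))
print(P[190,390],P[222,420])
E
```

```text
bench [0.428 0.18  0.009] [0.705 0.385 0.001]
stand 77 [0.581 0.162 0.106] [0.556 0.114 0.096] [0.606 0.208 0.115] ((581.3341064453125, 161.76632690429688), (93.40095520019531, 43.00529479980469), 85.6402587890625)
standbase 789 [0.6   0.167 0.008] [0.516 0.072 0.004] [0.692 0.257 0.014] ((604.3245239257812, 163.62603759765625), (173.4431915283203, 186.5701904296875), 1.0261330604553223)
bar 302 [0.405 0.286 0.05 ] [0.383 0.206 0.031] [0.426 0.355 0.063] ((404.9967041015625, 280.802001953125), (149.4066619873047, 40.33031463623047), 88.25662231445312)
rest 759 [0.407 0.28  0.024] [0.342 0.182 0.004] [0.479 0.388 0.063] ((410.86810302734375, 284.63409423828125), (133.24449157714844, 203.92347717285156), 1.191615104675293)
188 [  0 183 195 191 189 193 191 189 185 184]
190 [ -2 165 165 160 168 161 155 161 155 148]
192 [  0 135 138 130 134 128 132 128 130 121]
194 [-10   3  38  94  83  85  68  64  60   9]
196 [ 4 -8 37 97 91 90 93 87 85 15]
198 [ 4  1 28 73 98 93 87 96 95  6]
200 [ -1   0  36  91 126 115 111 102  97  -3]
202 [  0   1  54  44 142 134 130 123 120  -2]
204 [ -3  10  60  69 140 140 141 142 140  -2]
206 [  1  13  65  88  82  71  72 140 144   2]
208 [-6 16 65 96 92 94 94 84 82 -1]
210 [ -4  32  83 103  96  89  86  96  92   4]
212 [  1  34  88 116 119 116 109  99  92   0]
214 [  1  34  31 113 139 123 127 117  87   0]
216 [ -7  32  35  31 157 156 151 139 135  -1]
218 [  3   0  10  18 187 170 168 165 160  -6]
220 [ -4  -2   0  -2 187 193 187 181 169   2]
222 [  4   6  -7  -6 192 189 189 192 188   3]
224 [ -7  -5   1  -2  -3   0   1 187 187   0]
226 [ 0  0 -3  0 -2  0  0 -2  3 -2]
[ 0.55  -0.258  0.165] [ 0.45  -0.346  0.188]
```

View pics/crop1.png

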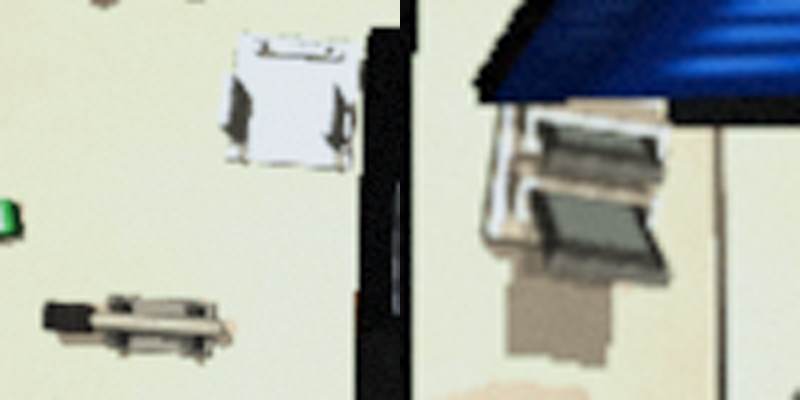

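The crop confirms it: steel shaft with black handle at (223,236), black end to the left, on the grey rest. In the rack the tall cassette is in the front slot (top z≈190) and the short one is behind it (top z≈141). I'm moving to a viewpoint over the bar and stand.

```bash
python3 -m handwheel '[[0,0,-50,0],[491,-668,-50,-11.85],[491,-668,-50,-11.85],[491,-668,-50,-11.85],[491,-668,-50,-11.85],[491,-668,-50,-11.85],[491,-668,-50,-11.85],[491,-668,-50,-11.85],[491,-668,-50,-11.85],[491,-668,-50,-11.85],[491,-668,-50,-11.85],[491,-668,-50,-11.85]]' 1 60
```

```text
time_s: 1.35
tcp_pos: [0.3668, -0.0658, 0.2814]
ee_rot: [180.0, 0.0, 90.0]
contact_force: [1.2, -0.7, -0.5]
gripper_width: 0.0855
grip_force: 0.0
```

```bash
python3 -m handwheel '[[266,83,0,0],[266,83,0,0],[266,83,0,0],[266,83,0,0],[266,83,0,0],[266,83,0,0],[266,83,0,0],[266,83,0,0],[266,83,0,0],[266,83,0,0]]'; python3 - <<'E'
from station import manip
import cv2,numpy as np
c=manip.capture("wrist");np.savez("w1.npz",**c);cv2.imwrite("pics/w1.png",c["image"][:,:,::-1])
print(c["origin"],c["orientation"])
E
```

```text
time_s: 2.35
tcp_pos: [0.4496, 0.1972, 0.2814]
ee_rot: [-180.0, 0.0, 89.9]
contact_force: [-0.8, -0.6, -0.4]
gripper_width: 0.0853
grip_force: 0.0
[0.44919936 0.26915088 0.42326848] [ 1.63807176e+02  1.26980600e-02 -7.19767742e-02]
```

View pics/w1.png

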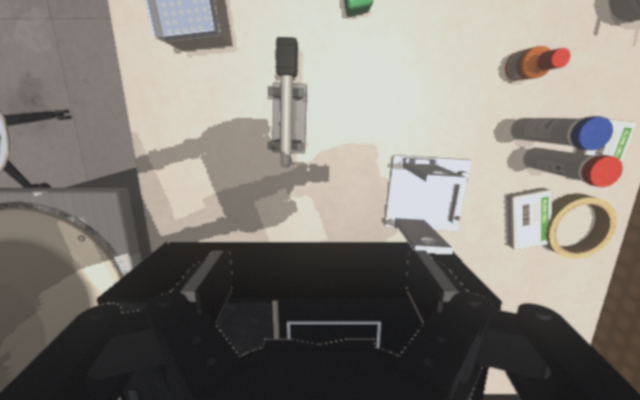

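The wrist view shows the bar running from its handle at (287,55) to its tip at (285,160). The stand is at (430,200), with its ears at (430,168) and (425,235).

```bash
python3 - <<'E'
from h import *
import cv2
np.set_printoptions(precision=4,suppress=True)
def line(p):
    c=p.mean(0);d=np.linalg.svd(p-c)[2][0];return c,d,np.degrees(np.arctan2(d[0],d[1]))
c=np.load("w1.npz");P=cloud(c);g=c["image"].astype(int).sum(2)
box=np.zeros(g.shape,bool);box[25:175,262:320]=1
print("bench",np.median(P[60:160,340:380,2]))
h=box&(g<150)&(P[...,2]>.035)
n,l,st,ce=cv2.connectedComponentsWithStats((box&(g<170)).astype(np.uint8))
print(st)
# shaft: row-wise centre of bright high pixels in shaft, intersect with z=.049 (top line)
for r in range(34,172,6):
    m=box[r]&(P[r,:,2]>.040); 
    print(r,np.where(m)[0][[0,-1]] if m.any() else 0,(P[r,274:300:2,2]*1000).astype(int),g[r,274:300:2])
E
```

```text
bench -0.0006195818179808854
[[     0      0    640    400 256000]]
34 0 [ 0  0  0  0  0 -1  0 -1 -1  0  0 -1  0] [649 646 642 645 645 644 644 644 642 646 646 645 649]
40 [276 296] [ 0 53 53 54 52 53 55 52 52 53 53 51  0] [621 385 217 215 219 224 222 227 231 234 231 377 613]
46 [276 297] [ 0 52 53 54 53 53 54 53 53 53 53 50  0] [618 369 214 217 219 221 221 224 229 232 223 226 508]
52 [276 296] [ 0 53 53 53 52 52 52 53 53 52 55 49  0] [536 289 218 219 222 224 232 234 234 237 223 222 464]
58 [276 296] [ 0 52 53 52 54 53 53 52 53 52 52 47 -1] [549 297 217 223 225 228 235 234 238 239 224 239 484]
64 [276 296] [-1 53 53 54 54 53 51 54 53 54 51 46 -1] [603 339 221 223 225 228 232 236 242 242 224 242 485]
70 [275 296] [ 0 53 53 53 52 53 53 52 55 54 52 45  0] [610 345 220 222 227 230 233 236 240 243 224 235 481]
76 [281 294] [ 0 -1  0 38 45 47 48 47 46 43 44 33 -1] [559 448 394 340 416 508 576 538 434 296 243 406 560]
82 [281 291] [-1 -1  0  0 47 49 49 47 47  0  0  0  0] [507 486 507 446 461 558 631 586 491 445 510 523 540]
88 [267 303] [52 45 43 39 47 48 49 47 46  8 43 50 54] [306 308 318 3
[... 755 characters left out ...]
8 440 376 481 577 626 549 442 388 424 474 484]
136 [280 290] [ 7  6  6 44 47 47 47 48 45  8  6  7  6] [445 452 437 378 482 582 624 541 436 394 413 452 483]
142 [267 297] [50 47 43 44 48 47 48 45 43 43 44 42 32] [279 275 272 337 484 584 619 538 416 269 238 237 263]
148 [263 301] [50 46 43 44 48 48 46 47 45 41 48 54 53] [239 254 277 346 486 586 613 531 412 296 271 290 361]
154 [280 290] [ 0  0 -2 44 47 49 48 46 44  0  0 -1  0] [440 436 435 379 357 409 460 460 439 521 547 580 606]
160 [280 304] [ 0  0  0 45 47 48 47 45 44  0  0  0  0] [440 441 438 385 360 399 391 351 323 479 567 602 628]
166 [282 288] [ 0  0  0 -1 44 46 45 45  0  0  0  0  0] [438 437 435 422 372 364 358 343 408 437 454 447 378]
```

```bash
python3 - <<'E'
from h import *
import cv2
np.set_printoptions(precision=4,suppress=True)
c=np.load("w1.npz");P=cloud(c);g=c["image"].astype(int).sum(2)
pts=[]
for r in list(range(80,86))+list(range(98,139))+list(range(153,160)):
    cs=np.where(P[r,274:300,2]>.03)[0]+274
    pts.append(ray(c,cs.mean(),r,.042))
pts=np.array(pts);k=np.polyfit(pts[:,1],pts[:,0],1);print("shaft x=k*y+b",k,"ang",np.degrees(np.arctan(k[0])))
m=np.zeros(g.shape,bool);m[30:76,268:302]=1;m&=P[...,2]>.049
p=P[m];print("handle top",p.min(0),p.max(0),cv2.minAreaRect((p[:,:2]*1000).astype(np.float32)))
m=np.zeros(g.shape,bool);m[158:175,262:310]=1;m&=(P[...,2]>.03);p=P[m];print("tip y",p.min(0))
# ears
m=np.zeros(g.shape,bool);m[145:252,375:480]=1
e=m&(P[...,2]>.100)&(P[...,2]<.115);n,l,st,ce=cv2.connectedComponentsWithStats(e.astype(np.uint8))
for i in range(1,n):
    if st[i,4]>15: q=P[l==i];print(st[i],q.mean(0),q.min(0),q.max(0),cv2.minAreaRect((q[:,:2]*1000).astype(np.float32)))
b=m&(P[...,2]>.004)&(P[...,2]<.013);q=P[b];print("base",q.min(0),q.max(0),cv2.minAreaRect((q[:,:2]*1000).astype(np.float32)))
L=m&(P[...,2]>.018)&(P[...,2]<.026);q=P[L];q=q[q[:,0]>.62];print("ledge",len(q),q.min(0),q.max(0),q.mean(0))
# base edges far(+x) and near(-x)
E=[];F=[]
for r in range(160,215):
    cs=np.where(b[r])[0]
    E.append(ray(c,cs.max()+.5,r,.008));F.append(ray(c,cs.min()-.5,r,.008))
for A in(np.array(E),np.array(F)):
    k=np.polyfit(A[:,1],A[:,0],1);res=A[:,0]-np.polyval(k,A[:,1]);A=A[abs(res)<.002];k=np.polyfit(A[:,1],A[:,0],1);print("edge",len(A),k,np.degrees(np.arctan(k[0])),"x at y=.162",np.polyval(k,.162))
E
```

```text
shaft x=k*y+b [0.0473 0.395 ] ang 2.710596123098546
handle top [0.398  0.2692 0.049 ] [0.4492 0.354  0.4233] ((418.74041748046875, 309.2023620605469), (33.83883285522461, 94.77558898925781), 17.604080200195312)
tip y [0.3993 0.2046 0.0409]
[424 174  43  11 334] [0.587  0.2016 0.105 ] [0.5655 0.1963 0.1001] [0.6099 0.2066 0.1071] ((587.64453125, 201.40626525878906), (8.465024948120117, 44.44093704223633), 86.8172378540039)
[413 244  40   8 248] [0.5814 0.1193 0.1044] [0.5604 0.115  0.1   ] [0.6044 0.123  0.1069] ((582.3716430664062, 119.00950622558594), (7.425758361816406, 43.96525955200195), 89.22425079345703)
base [0.5333 0.085  0.0041] [0.6637 0.2152 0.013 ] ((598.8564453125, 147.10855102539062), (130.90753173828125, 123.79086303710938), 86.640380859375)
ledge 327 [0.64   0.1193 0.0181] [0.6542 0.1934 0.0243] [0.6463 0.1521 0.021 ]
edge 8 [0.031  0.6557] 1.7751766495917163 x at y=.162 0.660740994791535
edge 55 [0.0578 0.5388] 3.3052396694463706 x at y=.162 0.5481315807600065
```

```bash
python3 -m handwheel '[[50,-14,30,0.43],[100,-28,60,0.43],[137,-39,100,0.43],[137,-39,140,0.43],[137,-39,180,0.43],[137,-39,180,0.43],[137,-39,215,0.43],[137,-39,240,0.43],[137,-39,258,0.43],[137,-39,258,0.43],[137,-39,258,0.43]]' && python3 -m handwheel '[[0,0,0,0],[0,0,0,0],[0,0,0,0],[0,0,0,0],[0,0,0,0],[0,0,0,0],[0,0,0,0],[0,0,0,0]]' -1 80
```

```text
time_s: 3.5
tcp_pos: [0.4119, 0.3352, 0.0252]
ee_rot: [179.9, -0.1, 87.4]
contact_force: [0.0, -0.2, 0.7]
gripper_width: 0.0854
grip_force: 0.0
time_s: 4.3
tcp_pos: [0.4117, 0.3356, 0.0236]
ee_rot: [179.9, -0.1, 87.4]
contact_force: [5.2, 1.2, 3.8]
gripper_width: 0.0231
grip_force: 80.0
```

```bash
python3 - <<'E'
from h import *
P=cloud(np.load("top0.npz"));q=P.reshape(-1,3)
m=(q[:,0]>.5)&(q[:,0]<.72)&(q[:,1]>.22)&(q[:,1]<.48)&(q[:,2]>.015);q=q[m]
print(np.round(q[::max(1,len(q)//25)],3))
E
python3 -m handwheel '[[0,0,-20,0],[0,0,-60,0],[0,0,-100,0],[0,0,-120,0],[10,46,-120,0.12],[20,92,-120,0.12],[30,138,-120,0.12],[39,175,-120,0.12],[39,184,-120,0.12],[39,184,-120,0.12],[39,184,-120,0.12]]'
```

```text
[[0.686 0.424 0.975]
 [0.682 0.412 0.972]
 [0.68  0.38  0.966]
 [0.678 0.323 0.961]
 [0.668 0.373 0.962]
 [0.66  0.383 0.963]
 [0.657 0.346 0.955]
 [0.718 0.364 0.822]
 [0.642 0.363 0.955]
 [0.705 0.35  0.823]
 [0.708 0.287 0.807]
 [0.693 0.385 0.821]
 [0.712 0.238 0.781]
 [0.685 0.38  0.82 ]
 [0.702 0.226 0.782]
 [0.674 0.336 0.824]
 [0.686 0.455 0.782]
 [0.597 0.417 0.966]
 [0.678 0.254 0.786]
 [0.674 0.253 0.782]
 [0.661 0.478 0.784]
 [0.657 0.418 0.783]
 [0.652 0.362 0.782]
 [0.652 0.328 0.772]
 [0.644 0.404 0.768]
 [0.688 0.328 0.018]]
time_s: 5.4
tcp_pos: [0.5949, 0.3655, 0.1427]
ee_rot: [-179.9, 0.1, 86.7]
contact_force: [-0.2, -0.2, -0.9]
gripper_width: 0.0231
grip_force: 79.5
```

```bash
python3 - <<'E'
from station import manip
import cv2,numpy as np
o=[]
for n in("wrist","top","scene"):
    c=manip.capture(n);np.savez(f"{n}2.npz",**c);i=c["image"][:,:,::-1]
    o.append(cv2.resize(i,(400,250)) if n!="top" else cv2.resize(i[100:260,180:380],(400,300)))
o.append(np.zeros((300,400,3),np.uint8))
c=np.vstack([np.hstack([o[0],o[2]]),np.hstack([o[1],o[3]])])
cv2.imwrite("pics/m2.png",c)
E
```

```text
(no output)
```

View pics/m2.png

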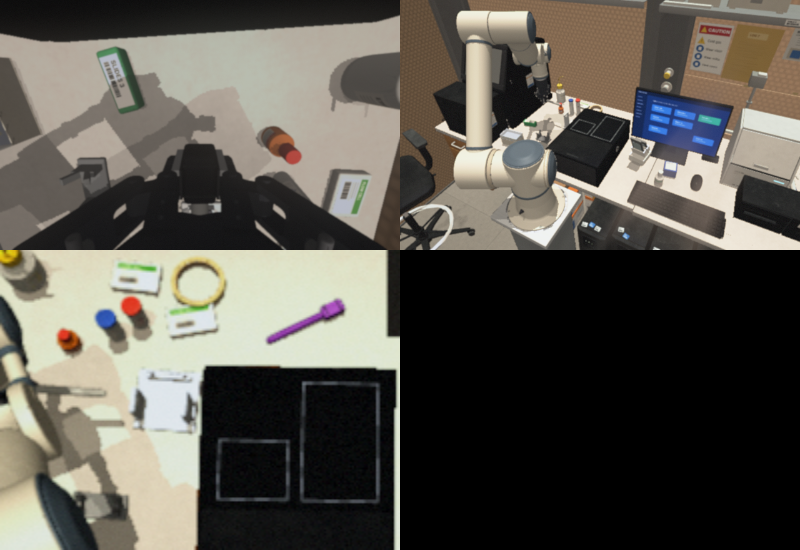

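The top view (lower left) shows the shaft from about (202,171) to (232,172), tip right, just left of the stand's left ear at (247,180). I'll measure both in this one view.

```bash
cat > ms.py <<'E'
from h import *
import cv2,sys
np.set_printoptions(precision=4,suppress=True)
def shaft(c,z,zs):
    P=cloud(c);g=c["image"].astype(int).sum(2);A=[];Z=[]
    for u in range(196,240):
        v=[r for r in range(150,195) if abs(P[r,u,2]-zs)<.025]
        if 2<=len(v)<=7:A.append(ray(c,u,np.mean(v),z));Z.append((P[int(np.mean(v)),u,2],A[-1][1]))
    A=np.array(A);Z=np.array(Z);k=np.polyfit(A[:,1],A[:,0],1)
    for _ in range(3):
        r=A[:,0]-np.polyval(k,A[:,1]);o=abs(r)<.0025;A=A[o];Z=Z[o];k=np.polyfit(A[:,1],A[:,0],1)
    print("shaft n",len(A),"k",k,"ang",np.degrees(np.arctan(k[0])),"y",A[:,1].min(),A[:,1].max(),"x at .2062",np.polyval(k,.2062),"ztop fit at ends",np.polyval(np.polyfit(Z[:,1],Z[:,0],1),[A[:,1].min(),A[:,1].max()]))
if __name__=="__main__":
    c=np.load(sys.argv[1]);shaft(c,float(sys.argv[2]),float(sys.argv[2])+.005)
    P=cloud(np.load("top0.npz"));P2=cloud(c);P=np.where((P>0)&(P2>0),(P+P2)/2,P)
    m=np.zeros(P.shape[:2],bool);m[155:205,240:290]=1;m&=(P[...,2]>.098)&(P[...,2]<.113)
    n,l,st,ce=cv2.connectedComponentsWithStats(m.astype(np.uint8))
    for i in range(1,n):
        if st[i,4]>12: 
            v,u=np.where(l==i);q=np.array([ray(c,a,b,.106) for a,b in zip(u,v)]);print("ear",st[i],q.mean(0),q.min(0),q.max(0))
E
python3 ms.py top2.npz .161
```

```text
shaft n 36 k [0.0566 0.57  ] ang 3.241469944837716 y 0.2370035033076277 0.3472993094645634 x at .2062 0.5816786280781174 ztop fit at ends [0.1659 0.1686]
ear [244 173   4  14  37] [0.5843 0.2033 0.106 ] [0.5632 0.1987 0.106 ] [0.6063 0.2079 0.106 ]
ear [270 176   4  13  36] [0.5777 0.1191 0.106 ] [0.5584 0.1142 0.106 ] [0.5982 0.1235 0.106 ]
```

```bash
python3 -m handwheel '[[0,2.5,20,0.06],[0,2.5,50,0.06],[0,2.5,70,0.06],[0,2.5,70,0.06],[0,2.5,70,0.06],[0,2.5,70,0.06]]'; python3 - <<'E'
from station import manip
import numpy as np
c=manip.capture("top");np.savez("top3.npz",**c)
E
python3 ms.py top3.npz .0915
```

```text
time_s: 6.15
tcp_pos: [0.5994, 0.3662, 0.0749]
ee_rot: [179.9, -0.1, 86.3]
contact_force: [0.8, 0.3, -0.7]
gripper_width: 0.0234
grip_force: 79.4
shaft n 33 k [0.0628 0.5723] ang 3.591651827581621 y 0.24048870240339737 0.34614125909460414 x at .2062 0.5852211719083907 ztop fit at ends [0.0992 0.0984]
ear [244 173   4  14  37] [0.5843 0.2033 0.106 ] [0.5632 0.1987 0.106 ] [0.6063 0.2079 0.106 ]
ear [270 176   4  13  36] [0.5777 0.1191 0.106 ] [0.5584 0.1142 0.106 ] [0.5982 0.1235 0.106 ]
```

```bash
python3 -m handwheel '[[-10,-0.5,1,0],[-20,-0.5,1,0],[-28,-0.5,1,0],[-34,-0.5,1,0],[-40,-0.5,1,0],[-46,-0.5,1,0],[-52,-0.5,1,0],[-58,-0.5,1,0],[-58,-0.5,1,0]]'
```

```text
time_s: 7.1
tcp_pos: [0.5946, 0.3071, 0.0722]
ee_rot: [-180.0, 0.0, 86.3]
contact_force: [0.4, 0.5, -0.6]
gripper_width: 0.023
grip_force: 79.4
```

```bash
python3 -m handwheel '[[-10,0,0,0],[-20,0,0,0],[-30,0,0,0],[-38,0,0,0],[-44,0,0,0],[-50,0,0,0],[-56,0,0,0],[-62,0,0,0],[-68,0,0,0],[-72,0,0,0],[-72,0,0,0]]';  python3 - <<'E'
from station import manip
import numpy as np,cv2
c=manip.capture("top");np.savez("top4.npz",**c);w=manip.capture("wrist")
a=cv2.resize(c["image"][140:220,210:310,::-1],(400,320),interpolation=2);b=cv2.resize(w["image"][:,:,::-1],(400,250))
cv2.imwrite("pics/m4.png",np.vstack([a,b]))
E
```

```text
time_s: 8.2
tcp_pos: [0.59, 0.2355, 0.0723]
ee_rot: [-180.0, 0.0, 86.3]
contact_force: [-0.8, 1.2, -1.1]
gripper_width: 0.023
grip_force: 79.4
```

View pics/m4.png

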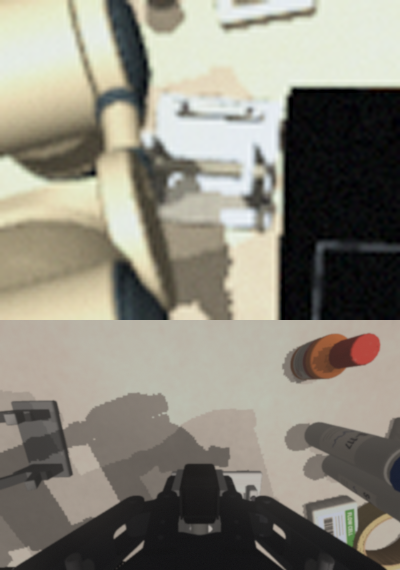

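The top crop shows the shaft through both ears, with its tip emerging at about (270,182) in the crop. I'm closing the remaining gap gently.

```bash
python3 -m handwheel '[[-3,0,0,0],[-5,0,0,0],[-7,0,0,0],[-7,0,0,0]]'; python3 -m handwheel '[[-1,0,0,0],[-2,0,0,0],[-2,0,0,0]]'
```

```text
time_s: 8.7
tcp_pos: [0.5896, 0.2288, 0.0723]
ee_rot: [-180.0, 0.0, 86.3]
contact_force: [0.6, 0.6, -0.3]
gripper_width: 0.0228
grip_force: 79.4
time_s: 9.0
tcp_pos: [0.5895, 0.2269, 0.0723]
ee_rot: [-180.0, -0.0, 86.3]
contact_force: [0.2, 0.3, -0.6]
gripper_width: 0.0228
grip_force: 79.4
```

```bash
python3 -m handwheel '[[-1,0,0,0],[-2,0,0,0],[-2,0,0,0]]'; python3 -m handwheel '[[-0.5,0,0,0],[-1,0,0,0],[-1,0,0,0]]'
```

```text
time_s: 9.3
tcp_pos: [0.5895, 0.2264, 0.0724]
ee_rot: [180.0, -0.1, 86.3]
contact_force: [-0.0, 12.0, -2.8]
gripper_width: 0.0231
grip_force: 79.1
time_s: 9.6
tcp_pos: [0.5895, 0.2264, 0.0724]
ee_rot: [180.0, -0.2, 86.3]
contact_force: [0.3, 20.7, -5.8]
gripper_width: 0.023
grip_force: 79.0
```

```bash
python3 -m handwheel '[[2.5,0,0,0],[2.5,0,1.5,0],[2.5,0,3,0],[2.5,0,3,0]]'; python3 -m handwheel '[[0,0,0,0],[0,0,0,0],[0,0,0,0],[0,0,0,0],[0,0,0,0],[0,0,0,0]]' 1;  python3 -m handwheel '[[0,0,-30,0],[0,0,-70,0],[0,0,-120,0],[0,0,-170,0],[0,0,-200,0],[0,0,-200,0]]'; python3 - <<'E'
from station import manip
import numpy as np,cv2
c=manip.capture("wrist");np.savez("w5.npz",**c)
cv2.imwrite("pics/w5.png",c["image"][:,:,::-1])
E
```

```text
time_s: 10.0
tcp_pos: [0.5895, 0.2265, 0.0692]
ee_rot: [-180.0, -0.0, 86.3]
contact_force: [0.9, 2.4, -1.8]
gripper_width: 0.0227
grip_force: 79.6
time_s: 10.6
tcp_pos: [0.5895, 0.2265, 0.0693]
ee_rot: [180.0, -0.0, 86.3]
contact_force: [0.2, 0.6, 0.1]
gripper_width: 0.0854
grip_force: 0.0
time_s: 11.2
tcp_pos: [0.5913, 0.2271, 0.2743]
ee_rot: [179.6, -0.1, 86.3]
contact_force: [-0.6, 0.1, -0.7]
gripper_width: 0.0852
grip_force: 0.0
```

View pics/w5.png

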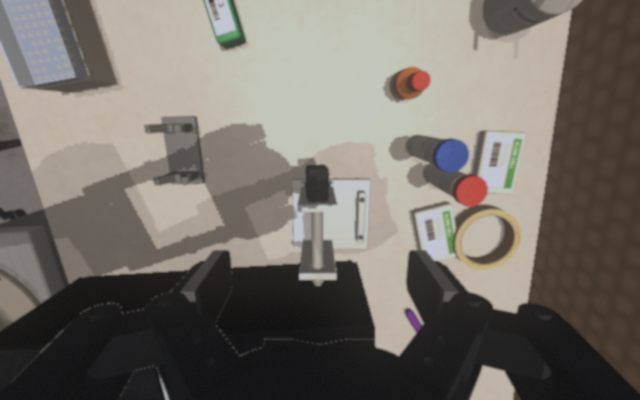

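```bash
python3 -m handwheel '[[0,-30,-40,0],[-545,-107,-76,-15.6],[-545,-107,-76,-15.6],[-545,-107,-76,-15.6],[-545,-107,-76,-15.6],[-545,-107,-76,-15.6],[-545,-107,-76,-15.6],[-545,-107,-76,-15.6],[-545,-107,-76,-15.6],[-545,-107,-76,-15.6],[-545,-107,-76,-15.6],[-545,-107,-76,-15.6]]'
```

```text
time_s: 12.45
tcp_pos: [0.4625, -0.2414, 0.3393]
ee_rot: [179.9, -0.1, 169.0]
contact_force: [0.8, -0.5, 0.1]
gripper_width: 0.0855
grip_force: 0.0
```

The wrist view shows the bar through both ears, (317,185) to (318,283), with its handle up against the left ear. Now the rack.

```bash
python3 -m handwheel '[[0,-40,-6,-1],[0,-70,-11,-1.8],[0,-70,-11,-1.8],[0,-70,-11,-1.8]]'; python3 - <<'E'
from station import manip
import numpy as np,cv2
c=manip.capture("wrist");np.savez("w6.npz",**c)
cv2.imwrite("pics/w6.png",c["image"][:,:,::-1]);print(c["origin"])
E
```

```text
time_s: 12.85
tcp_pos: [0.4493, -0.3088, 0.3502]
ee_rot: [179.9, -0.1, 179.3]
contact_force: [0.2, 0.5, -0.6]
gripper_width: 0.0856
grip_force: 0.0
[ 0.37806577 -0.30724495  0.49221009]
```

View pics/w6.png

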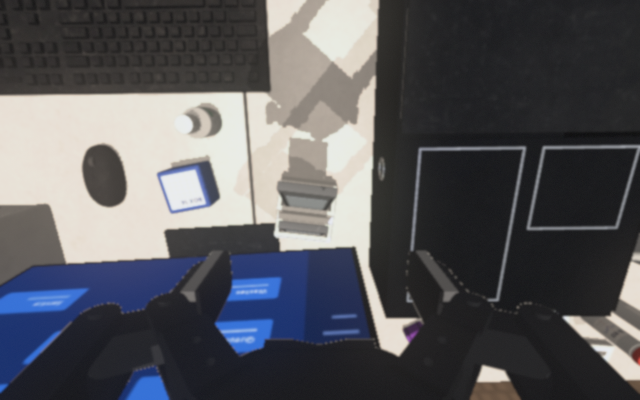

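The wrist view shows the tall cassette's top edge around (308,183), with its slab below to row 207. The short cassette is at about (304,228) and the monitor's top edge is from row 250.

```bash
python3 - <<'E'
from h import *
import cv2
np.set_printoptions(precision=4,suppress=True)
c=np.load("w6.npz");P=cloud(c)
m=np.zeros(P.shape[:2],bool);m[165:246,265:345]=1
# tall slab: front points z>.15
t=m&(P[...,2]>.15)&(P[...,2]<.2);q=P[t];print(t.sum(),q.min(0),q.max(0))
for u in(285,300,315,328):
    print(u,[(r,*(P[r,u]*1000).astype(int)) for r in range(172,240,4)])
# top edge corner pixels / face edges
A=[];
for r in range(178,206):
    cs=np.where(m[r]&(P[r,:,2]>.085))[0]
    if len(cs):print(r,cs.min(),cs.max(),P[r,cs.min()],P[r,cs.max()])
mon=P[246:300,230:360].reshape(-1,3);mon=mon[mon[:,2]>.2];print("monitor",mon[:,0].min(),mon[:,2].max())
E
```

```text
923 [ 0.4434 -0.3537  0.15  ] [ 0.4779 -0.2894  0.1935]
285 [(172, np.int64(468), np.int64(-364), np.int64(0)), (176, np.int64(475), np.int64(-364), np.int64(-1)), (180, np.int64(475), np.int64(-361), np.int64(30)), (184, np.int64(446), np.int64(-342), np.int64(189)), (188, np.int64(450), np.int64(-342), np.int64(191)), (192, np.int64(455), np.int64(-343), np.int64(186)), (196, np.int64(466), np.int64(-346), np.int64(161)), (200, np.int64(481), np.int64(-351), np.int64(126)), (204, np.int64(497), np.int64(-355), np.int64(91)), (208, np.int64(502), np.int64(-355), np.int64(95)), (212, np.int64(516), np.int64(-358), np.int64(68)), (216, np.int64(535), np.int64(-363), np.int64(31)), (220, np.int64(522), np.int64(-357), np.int64(86)), (224, np.int64(509), np.int64(-350), np.int64(140)), (228, np.int64(514), np.int64(-350), np.int64(141)), (232, np.int64(557), np.int64(-362), np.int64(46)), (236, np.int64(544), np.int64(-357), np.int64(95))]
300 [(172, np.int64(469), np.int64(-339), np.int64(-1)), (176, np.int64(475), np.int64(-339), np.int64(-1)), (180, np.int64(478), np.int64(-338), np.
[... 3478 characters left out ...]
.2895  0.1906]
196 278 335 [ 0.4865 -0.3653  0.0881] [ 0.4595 -0.2906  0.1915]
197 278 335 [ 0.488  -0.3654  0.088 ] [ 0.461  -0.2905  0.1901]
198 278 334 [ 0.489  -0.3653  0.0895] [ 0.4639 -0.2912  0.1833]
199 278 334 [ 0.4902 -0.3652  0.0904] [ 0.4926 -0.2861  0.0855]
200 276 334 [ 0.3781 -0.3072  0.4922] [ 0.4936 -0.2862  0.0872]
201 277 334 [ 0.4931 -0.3668  0.0904] [ 0.4946 -0.2863  0.0888]
202 277 334 [ 0.4939 -0.3665  0.0927] [ 0.4963 -0.2863  0.088 ]
203 277 334 [ 0.4956 -0.3667  0.0919] [ 0.4981 -0.2862  0.0869]
204 277 334 [ 0.4965 -0.3665  0.0939] [ 0.4992 -0.2863  0.0884]
205 277 333 [ 0.498  -0.3666  0.0939] [ 0.5001 -0.2878  0.0902]
monitor 0.3780657744092262 0.4922100878897212
```

```bash
python3 - <<'E'
from h import *
np.set_printoptions(precision=4,suppress=True)
c=np.load("w6.npz");P=cloud(c)
q=P[190:212,282:334].reshape(-1,3);q=q[(q[:,2]>.115)&(q[:,2]<.178)]
k,*_=np.linalg.lstsq(np.c_[q[:,1:],np.ones(len(q))],q[:,0],rcond=None)
for _ in range(3):
    r=q[:,0]-np.c_[q[:,1:],np.ones(len(q))]@k;q=q[abs(r)<.003];k,*_=np.linalg.lstsq(np.c_[q[:,1:],np.ones(len(q))],q[:,0],rcond=None)
print(len(q),k,"yawdeg",np.degrees(np.arctan(k[0])),"tilt",np.degrees(np.arctan(-k[1]*np.cos(np.arctan(k[0])))))
print("far face x at y=-.3215,z=.1755",k@[-.3215,.1755,1])
m=P[215:300,200:372].reshape(-1,3);m=m[(c["depth"][215:300,200:372].ravel()>.05)&(m[:,2]>.15)&(m[:,2]<.45)];print("monitor xmin",np.percentile(m[:,0],[0,1,5]),"zmax",m[:,2].max())
b=P[100:240,375:420].reshape(-1,3);b=b[(b[:,2]>.145)&(b[:,2]<.17)];print("box ymin",np.percentile(b[:,1],[0,1,5]))
from station import manip;print(manip.get_state()["tcp_pos"],manip.get_state()["ee_rot"])
E
```

```text
408 [ 0.1338 -0.4578  0.587 ] yawdeg 7.620958870999357 tilt 24.404734568122468
far face x at y=-.3215,z=.1755 0.46361676485081804
monitor xmin [0.4367 0.4371 0.4376] zmax 0.40038286621302155
box ymin [-0.2219 -0.2216 -0.2213]
[ 0.4495 -0.3081  0.3504] [179.9121  -0.0837 179.3743]
```

```bash
python3 -m handwheel '[[-9,-13.3,40,1.17],[-9,-13.3,80,1.17],[-9,-13.3,110,1.17],[-9,-13.3,120,1.17],[-9,-13.3,140,1.17],[-9,-13.3,165,1.17],[-9,-13.3,185,1.17],[-9,-13.3,198,1.17],[-9,-13.3,198,1.17],[-9,-13.3,198,1.17]]'; python3 - <<'E'
from station import manip
import numpy as np,cv2
c=manip.capture("wrist");np.savez("w7.npz",**c)
cv2.imwrite("pics/w7.png",c["image"][:,:,::-1])
E
```

```text
time_s: 13.9
tcp_pos: [0.4592, -0.3219, 0.1545]
ee_rot: [-180.0, 0.0, 172.4]
contact_force: [0.2, -0.1, -0.1]
gripper_width: 0.0857
grip_force: 0.0
```

View pics/w7.png

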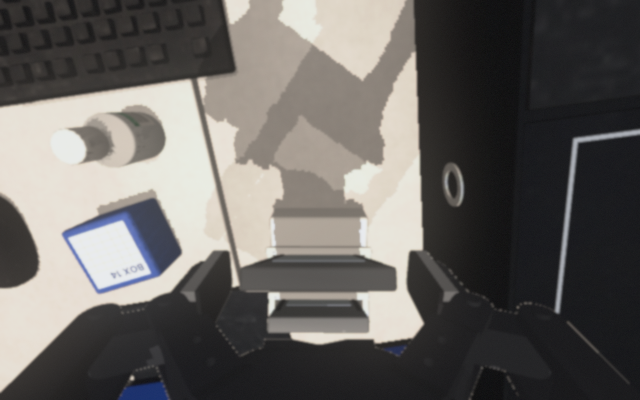

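The wrist view shows the cassette's top edge, cols 240–396 at rows 258–290, centred between the open pads. Closing.

```bash
python3 -m handwheel '[[0,0,0,0],[0,0,0,0],[0,0,0,0],[0,0,0,0],[0,0,0,0],[0,0,0,0]]' -1 70
```

```text
time_s: 14.55
tcp_pos: [0.4591, -0.3224, 0.1549]
ee_rot: [-179.9, 0.1, 172.4]
contact_force: [-2.6, 1.9, 12.8]
gripper_width: 0.0627
grip_force: 74.8
```

```bash
python3 -m handwheel '[[1.2,0,-2.7,0],[3.3,0,-7.3,0],[6.5,0,-14.6,0],[9.8,0,-21.9,0],[13,0,-29.2,0],[16.3,0,-36.5,0],[19.5,0,-43.8,0],[22.8,0,-51.2,0],[26,0,-58.5,0],[30,0,-67.6,0],[34,0,-80,0],[34,0,-80,0]]'
```

```text
time_s: 15.75
tcp_pos: [0.425, -0.3181, 0.2354]
ee_rot: [-179.9, 0.1, 172.4]
contact_force: [-0.4, -0.6, -1.4]
gripper_width: 0.0628
grip_force: 76.7
```

```bash
python3 -m handwheel '[[0,0,-25,0],[0,0,-60,0],[0,0,-95,0],[4,36,-110,0],[8,72,-110,0],[12,108,-110,0],[16,144,-110,-0.2],[20,180,-110,-0.4],[24,217,-110,-0.67],[24,217,-110,-0.67]]'
```

```text
time_s: 16.75
tcp_pos: [0.4293, -0.0959, 0.3436]
ee_rot: [179.9, -0.0, 176.7]
contact_force: [-0.8, 0.0, -1.2]
gripper_width: 0.0625
grip_force: 77.3
```

```bash
python3 -m handwheel '[[-20,40,0,0],[-40,80,0,0],[-60,120,0,0],[-80,160,0,0],[-100,200,0,0],[-118,236,20,0],[-133,268,50,0],[-133,268,85,0],[-133,268,105,0],[-133,268,105,0],[-133,268,105,0]]'; python3 - <<'E'
from station import manip
import numpy as np,cv2
o=[]
for n in("top","wrist"):
    c=manip.capture(n);np.savez(f"{n}8.npz",**c);i=c["image"][:,:,::-1]
    o.append(cv2.resize(i[120:240,200:350],(500,400),interpolation=2) if n=="top" else cv2.resize(i[180:,200:440],(300,275)))
o[1]=cv2.copyMakeBorder(o[1],0,125,0,0,cv2.BORDER_CONSTANT)
cv2.imwrite("pics/m8.png",np.hstack(o))
E
```

```text
time_s: 17.85
tcp_pos: [0.5795, 0.1596, 0.2391]
ee_rot: [-180.0, 0.0, 176.4]
contact_force: [0.1, -0.3, 0.1]
gripper_width: 0.0632
grip_force: 77.5
```

View pics/m8.png

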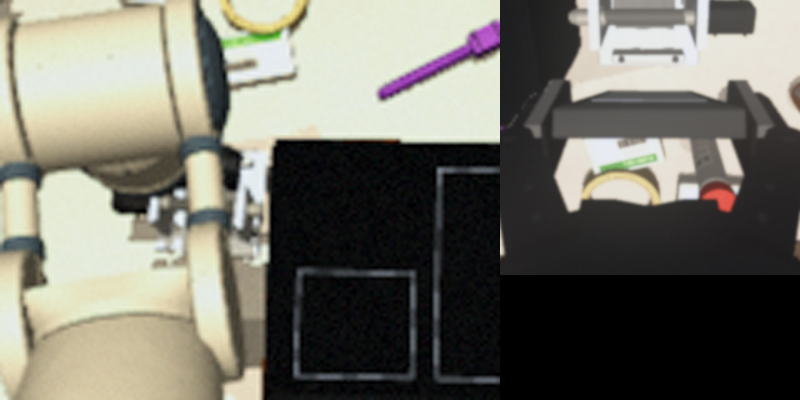

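The right half (wrist) shows the bar and stand at the top. The cassette is held level between the pads, its near face tapering to the foot at about (640–680, 92) in the crop. I'll measure that foot edge from depth.

```bash
python3 - <<'E'
from h import *
np.set_printoptions(precision=4,suppress=True)
from station import manip
c=np.load("wrist8.npz");P=cloud(c)
s=manip.get_state();t=s["tcp_pos"];print(t)
a=np.radians(3.6);X=np.array([np.cos(a),-np.sin(a)]);Y=np.array([np.sin(a),np.cos(a)])
O=np.array([.5854,.1606])
for u in(290,310,325,340,360):
    print(u,[(r,int(1000*(P[r,u,:2]-O)@X),int(1000*(P[r,u,:2]-O)@Y),int(1000*P[r,u,2])) for r in range(244,292,2)])
q=P[245:270,280:375].reshape(-1,3);q=q[(q[:,2]>.1)&(q[:,2]<.27)]
D=q[:,:2]-O;x=1000*D@X;y=1000*D@Y;z=1000*q[:,2]
m=(z<250)&(z>140);A=np.c_[z[m],y[m],np.ones(m.sum())];k=np.linalg.lstsq(A,x[m],rcond=None)[0]
print("near face n",m.sum(),k,"tilt",np.degrees(np.arctan(-k[0])),"resid",np.std(x[m]-A@k),"z range",z[m].min(),"x at zmin",k[0]*z[m].min()+k[2])
# bar in same view
m=np.zeros(P.shape[:2],bool);m[180:235,240:420]=1;m&=(P[...,2]>.08)&(P[...,2]<.112);q=P[m]
D=q[:,:2]-O;y=1000*D@Y;x=1000*D@X
for lo,hi in((-36,-20),(-20,0),(0,20),(20,36),(60,90),(-65,-48)):
    k=(y>lo)&(y<hi)
    if k.sum():print("bar",lo,hi,k.sum(),x[k].min(),x[k].max(),1000*q[k,2].max())
print("bar y range",y.min(),y.max())
E
```

```text
[0.58   0.1597 0.2402]
290 [(244, 97, -40, -1), (246, 100, -40, -1), (248, 103, -40, -1), (250, 106, -40, -1), (252, 109, -40, -1), (254, 24, -22, 176), (256, 11, -19, 205), (258, 2, -17, 226), (260, -4, -15, 242), (262, -8, -14, 251), (264, -13, -13, 263), (266, -17, -12, 272), (268, -17, -12, 273), (270, -16, -12, 273), (272, -15, -12, 274), (274, -15, -12, 274), (276, -14, -12, 274), (278, -13, -12, 275), (280, -12, -12, 275), (282, -12, -12, 276), (284, -11, -12, 276), (286, -10, -12, 276), (288, -10, -11, 277), (290, -9, -12, 277)]
310 [(244, 97, -12, 0), (246, 99, -12, 0), (248, 103, -12, 0), (250, 106, -12, -1), (252, 108, -12, 0), (254, 25, -7, 175), (256, 12, -6, 203), (258, 2, -5, 225), (260, -4, -4, 242), (262, -8, -4, 251), (264, -13, -4, 263), (266, -17, -4, 272), (268, -16, -4, 272), (270, -16, -4, 273), (272, -15, -4, 273), (274, -14, -4, 274), (276, -14, -3, 274), (278, -13, -3, 275), (280, -13, -3, 275), (282, -12, -3, 276), (284, -11, -3, 276), (286, -10, -3, 276), (288, -10, -3, 277), (290, -9, -3, 277)]
325 [(244, 96, 8, 0), (246, 100, 8, -1), (248, 103, 8, -1), (
[... 1289 characters left out ...]
75), (284, -11, 16, 275), (286, -11, 16, 277), (288, -11, 15, 278), (290, -8, 16, 276)]
near face n 768 [ -0.444    0.0021 103.0762] tilt 23.942303571598107 resid 0.1585367109289187 z range 145.44106139759617 x at zmin 38.497059893017706
bar -36 -20 222 -6.44166702998995 7.513361561635965 94.67992356843446
bar -20 0 278 -6.605013891546198 7.618338177823702 95.44054568947314
bar 0 20 251 -6.577616836624626 7.604346939506935 95.30556543649371
bar 20 36 209 -6.53279120290394 5.716406571658513 94.97546683214875
bar 60 90 654 -12.99782426234747 13.17373960392675 100.48019400245222
bar -65 -48 181 -6.364849653154859 7.239495083249838 94.73035755200982
bar y range -76.3575801320078 84.8605779192034
```

The held pose checks out: tilt 23.9°, near foot corner at stand x≈47, z≈126. Bar top is at z≈95 and centred. Lowering.

```bash
python3 -m handwheel '[[0.5,1,20,0],[0.5,1,45,0],[0.5,1,65,0],[0.5,1,80,0],[0.5,1,92,0],[0.5,1,102,0],[0.5,1,108,0],[0.5,1,112,0],[0.5,1,114,0],[0.5,1,114,0],[0.5,1,114,0]]'; python3 -m handwheel '[[0,0,1,0],[0,0,2,0],[0,0,2,0]]'
```

```text
time_s: 19.05
tcp_pos: [0.5789, 0.161, 0.125]
ee_rot: [180.0, 0.0, 176.4]
contact_force: [0.2, -0.8, -0.7]
gripper_width: 0.0627
grip_force: 77.5
time_s: 19.35
tcp_pos: [0.5786, 0.1609, 0.1225]
ee_rot: [-180.0, -0.0, 176.4]
contact_force: [-0.5, -0.4, -1.3]
gripper_width: 0.0625
grip_force: 77.5
```

```bash
python3 -m handwheel '[[0,0,0.5,0],[0,0,1,0],[0,0,1,0]]'; python3 -m handwheel '[[0,0,0.5,0],[0,0,1,0],[0,0,1,0]]'
```

```text
time_s: 19.65
tcp_pos: [0.5787, 0.1609, 0.1215]
ee_rot: [-180.0, -0.0, 176.4]
contact_force: [-0.6, -0.1, -1.1]
gripper_width: 0.0625
grip_force: 77.5
time_s: 19.95
tcp_pos: [0.5787, 0.1609, 0.1205]
ee_rot: [-180.0, -0.0, 176.4]
contact_force: [-0.1, -0.1, -1.4]
gripper_width: 0.0629
grip_force: 77.5
```

```bash
python3 -m handwheel '[[0,0,0.5,0],[0,0,1,0],[0,0,1,0]]'; python3 -m handwheel '[[0,0,0.5,0],[0,0,1,0],[0,0,1,0]]'; python3 - <<'E'
from h import *
from station import manip
c=manip.capture("wrist");P=cloud(c)
a=np.radians(3.6);X=np.array([np.cos(a),-np.sin(a)]);O=np.array([.5854,.1606])
q=P[245:275,285:355].reshape(-1,3);x=1000*(q[:,:2]-O)@X;z=1000*q[:,2]
for u in (300,320,340):print([(r,int(1000*(P[r,u,:2]-O)@X),int(1000*P[r,u,2])) for r in range(248,284,3)])
m=(z<140)&(z>95);k=np.polyfit(z[m],x[m],1);print(m.sum(),k,np.degrees(np.arctan(-k[0])),"x at z8",np.polyval(k,8))
E
```

```text
time_s: 20.25
tcp_pos: [0.5787, 0.161, 0.1199]
ee_rot: [180.0, 0.0, 176.4]
contact_force: [-1.9, -0.5, 4.3]
gripper_width: 0.063
grip_force: 78.4
time_s: 20.55
tcp_pos: [0.5786, 0.161, 0.1196]
ee_rot: [180.0, 0.0, 176.5]
contact_force: [-7.3, -1.0, 17.2]
gripper_width: 0.0629
grip_force: 79.9
[(248, 0, 93), (251, 2, 94), (254, 6, 90), (257, 5, 95), (260, -5, 121), (263, -12, 138), (266, -18, 151), (269, -17, 152), (272, -17, 154), (275, -16, 155), (278, -15, 155), (281, -13, 155)]
[(248, 1, 92), (251, 3, 92), (254, 6, 90), (257, 7, 92), (260, -5, 122), (263, -12, 137), (266, -19, 152), (269, -18, 153), (272, -17, 153), (275, -15, 154), (278, -14, 154), (281, -13, 154)]
[(248, 1, 92), (251, 3, 92), (254, 25, 51), (257, 6, 93), (260, -5, 121), (263, -12, 137), (266, -18, 150), (269, -18, 153), (272, -17, 154), (275, -15, 154), (278, -15, 154), (281, -13, 155)]
431 [-0.43100801 46.83719152] 23.316429467547273 x at z8 43.389127406442846
```

```bash
python3 -m handwheel '[[0,0,-0.8,0],[0,0,-0.8,0],[0,0,-0.8,0]]' -1 20; python3 -m handwheel '[[1,0,0,0],[2,0,0,0],[3,0,0,0],[3,0,0,0]]'
```

```text
time_s: 20.9
tcp_pos: [0.5787, 0.161, 0.1198]
ee_rot: [180.0, 0.0, 176.4]
contact_force: [-4.6, 0.1, 9.3]
gripper_width: 0.0631
grip_force: 78.3
time_s: 21.3
tcp_pos: [0.576, 0.1612, 0.1195]
ee_rot: [180.0, 0.0, 176.4]
contact_force: [1.5, 0.0, 1.9]
gripper_width: 0.0629
grip_force: 77.7
```

```bash
cat > f.py <<'E'
from h import *
from station import manip
c=manip.capture("wrist");P=cloud(c)
a=np.radians(3.6);X=np.array([np.cos(a),-np.sin(a)]);Y=np.array([np.sin(a),np.cos(a)]);O=np.array([.5854,.1606])
q=P[240:285,270:370].reshape(-1,3);q=q[(c["depth"][240:285,270:370].ravel()>.05)];x=1000*(q[:,:2]-O)@X;y=1000*(q[:,:2]-O)@Y;z=1000*q[:,2]
m=(z<147)&(z>102);A=np.c_[z[m],y[m],np.ones(m.sum())];k=np.linalg.lstsq(A,x[m],rcond=None)[0]
print(m.sum(),k,"tilt",np.degrees(np.arctan(-k[0])),"x at z8",k[0]*8+k[2],"resid",np.std(x[m]-A@k))
m=(z>147)&(z<175)&(x<10);print("top: xmin",np.percentile(x[m],2),"z",np.percentile(z[m],[5,50,95]),"y",y[m].min(),y[m].max())
E
python3 f.py
```

```text
600 [-4.42102917e-01  1.94220356e-03  4.56736260e+01] tilt 23.850361474842156 x at z8 42.136802663765366 resid 0.14684013160930837
top: xmin -21.750813431797738 z [150.59359509 154.2835855  156.06345768] y -19.50978745593212 21.94060555850372
```

```bash
python3 -m handwheel '[[0,0,-1.5,0],[0,0,-1.5,0],[-2,0,-1.5,0],[-4,0,-1.5,0],[-5,0,-1.5,0],[-5,0,-1.5,0],[-5,0,-0.5,0],[-5,0,0.2,0],[-5,0,0.2,0]]'; python3 f.py
```

```text
time_s: 22.25
tcp_pos: [0.5806, 0.1608, 0.1197]
ee_rot: [180.0, 0.0, 176.5]
contact_force: [-3.0, -0.5, 8.5]
gripper_width: 0.0628
grip_force: 79.0
691 [-4.32781161e-01  1.09179254e-03  4.90991487e+01] tilt 23.40205189055197 x at z8 45.63689942521424 resid 0.13588204583424054
top: xmin -17.133271470207095 z [150.26316262 154.55738173 156.29906904] y -19.845675637508947 22.253690460080204
```

```bash
python3 -m handwheel '[[0,0,-0.5,0],[0,0,-0.5,0],[0,0,-0.5,0],[0,0,-0.5,0],[0,0,-0.5,0],[0,0,-0.5,0],[0,0,-0.5,0],[0,0,-0.5,0]]' 1 20; python3 f.py
```

```text
time_s: 23.1
tcp_pos: [0.5807, 0.1608, 0.1197]
ee_rot: [180.0, -0.0, 176.4]
contact_force: [0.3, -0.2, 0.8]
gripper_width: 0.0854
grip_force: 0.0
1 [-0.16128216  0.00178069 -0.00109787] tilt 9.161891093501088 x at z8 -1.2913551266631786 resid 0.0
top: xmin -24.55182288569388 z [148.9286922  151.54450226 153.58687954] y -19.640973278379583 21.539651768644806
```

```bash
python3 -m handwheel '[[0,0,-20,0],[0,0,-50,0],[0,0,-90,0],[20,0,-130,0],[40,0,-170,0],[60,0,-190,0],[60,0,-190,0],[60,0,-190,0]]'; python3 - <<'E'
from h import *
from station import manip
c=manip.capture("wrist");P=cloud(c);np.savez("w9.npz",**c)
t=manip.capture("top");np.savez("top9.npz",**t)
a=np.radians(3.6);X=np.array([np.cos(a),-np.sin(a)]);Y=np.array([np.sin(a),np.cos(a)]);O=np.array([.5854,.1606])
for n,C in(("w",c),("t",t)):
    P=cloud(C);D=P[...,:2]-O;x=1000*D@X;y=1000*D@Y;z=1000*P[...,2];ok=C["depth"]>.05
    for y0 in(-15,0,15):
        m=ok&(abs(y-y0)<3)&(z>14)&(z<170)&(x>-45)&(x<75);i=np.argsort(x[m]);print(n,y0,[(int(a),int(b)) for a,b in list(zip(x[m][i],z[m][i]))[::max(1,m.sum()//22)]])
    m=ok&(z>142)&(z<165)&(abs(x)<50)&(abs(y)<60)
    if m.sum():print("top y",y[m].min(),y[m].max(),"x",x[m].min(),"z",z[m].max())
    h=ok&(y>40)&(y<110)&(z>93)&(z<103)&(abs(x)<16);
    if h.sum():print("handle y",y[h].min(),y[h].max())
E
```

```text
time_s: 23.95
tcp_pos: [0.5208, 0.1646, 0.3099]
ee_rot: [180.0, 0.1, 176.5]
contact_force: [0.3, -0.3, -0.4]
gripper_width: 0.0856
grip_force: 0.0
w -15 [(-24, 148), (-23, 150), (-22, 150), (-21, 150), (-20, 153), (-19, 153), (-18, 153), (-16, 153), (-15, 152), (-10, 142), (-6, 90), (-5, 90), (-4, 132), (0, 124), (6, 112), (13, 98), (21, 83), (38, 49), (49, 27), (58, 20), (60, 20), (62, 22), (65, 20)]
w 0 [(-24, 148), (-23, 148), (-22, 150), (-21, 150), (-20, 150), (-19, 153), (-17, 152), (-17, 153), (-15, 152), (-10, 143), (-6, 89), (-5, 90), (-4, 92), (-4, 90), (0, 123), (13, 98), (20, 83), (29, 66), (39, 48), (58, 17), (59, 21), (60, 22), (64, 22)]
w 15 [(-24, 149), (-23, 150), (-22, 150), (-22, 151), (-20, 151), (-19, 151), (-18, 151), (-17, 152), (-15, 153), (-10, 143), (-7, 90), (-6, 88), (-4, 92), (-4, 131), (0, 123), (12, 99), (20, 83), (29, 66), (48, 30), (58, 20), (59, 21), (61, 21), (64, 22), (67, 19)]
top y -30.26237164862407 32.71265565815994 x -24.66597540118527 z 154.75715359595497
handle y 45.42052069904574 84.67800299548088
t -15 [(-18, 153), (-3, 123), (-2, 119), (1, 113), (2, 112), (6, 106), (6, 103), (10, 98), (12, 91), (16, 88), (17, 85), (22, 76), (23, 69), (28, 60), (29, 57), (31, 61), (33, 53), (39, 38), (39, 38), (44, 33), (46, 22), (50, 20), (53, 23), (56, 23), (61, 17)]
t 0 [(9, 102), (16, 82), (20, 78), (25, 70), (26, 65), (31, 53), (32, 51), (36, 47), (42, 35), (44, 25), (48, 25), (50, 15), (53, 19), (53, 14), (55, 23), (56, 19), (59, 23), (62, 26)]
t 15 []
top y -12.375763535348659 -12.375763535348659 x -18.59674596321708 z 153.41196076745155
```

The cassette leans at about 27° with its foot at the ledge, resting on the bar and centred. The handle is at the ear and the robot is clear.

```bash
python3 -c "
from station import manip
print(manip.job_done())"
```

```text
the job is handed in; nothing more can be done
None
```

The crossbar is through both ears with its handle against the left ear. The tall cassette leans on it at about 27° with its foot at the ledge, and the job was handed in at about 24 s.

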